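# Scrape slate chips off a rocking board into the tray

### The job

Take the scraper by its handle and wipe the three slate chips off the bamboo work board into the open tray at one end, in a stroke that begins behind the chips at the other end. The board rocks on its strip, so feel for it: keep the blade pressed on it lightly but surely all along the stroke, never hard, and do not touch the chips with the fingers. Then stand the scraper upright in the middle of its mat again and leave the things on the turntable alone.

Things in the scene. Friction and masses are not known exactly. Their poses are not given: they have to be found in the camera images.
- scraper: hand scraper standing on its blade on the mat: white blade 16 mm thick (x), 130 mm wide (y), 34 mm high; black flange 30 x 96 mm, 32 to 40 mm up; black handle 24 mm thick (x), 90 mm wide (y), from 38 to 84 mm up, to be gripped across its 24 mm. About 170 g. Origin: centre of the blade's lower face; z up the handle
- mat: thin dark grey mat 100 (x) x 160 (y) x 4 mm, fixed, on which the scraper stands with its blade along y; origin: centre of its underside
- board: bamboo board 280 (x) x 170 (y) x 10 mm; rails on the long edges stand 8 mm above its top, 150 mm apart; ends open. Top 60 mm above the table when level. Origin: centre of the underside (50 mm up); x along it, z up. It rocks about its y axis on a rubber strip, against foam: 8 N m per rad (120 mm out it sinks 1.8 mm per N; rigid at the middle), stops at 0.12 rad
- tray: open white plastic tray 110 (x) x 180 (y) x 32 mm high, walls and floor 4 to 5 mm, fixed to the table under one end of the board, whose end reaches 15 mm over it; it may be at either end. Origin: centre of the underside, 180 mm from the board's middle; x along the board
- case: closed flat case of the same size as the tray (110 x 180 x 32 mm), fixed at the other end of the board; not needed; origin: centre of the underside
- chip_a: slate chip, flat and dark grey, about 60 x 30 mm and 8 mm thick, lying on the board at first; origin: about the centre of its underside; z up
- chip_b: slate chip, flat and dark grey, about 60 x 30 mm and 8 mm thick, lying on the board at first; origin: about the centre of its underside; z up
- chip_c: slate chip, flat and dark grey, about 60 x 30 mm and 8 mm thick, lying on the board at first; origin: about the centre of its underside; z up
- supplement: a bystander on the turntable (26 mm high), leave alone; closed white bottle, 54 mm across, 105 mm high; origin: centre of its underside
- valve: a bystander on the turntable (26 mm high), leave alone; green plastic check valve, 74 mm long along x, 30 mm high; origin: centre of its underside
- glass_pipe: a bystander on the turntable (26 mm high), leave alone; bent glass inflow pipe, 16 mm thick, 120 mm long; origin under the pipe, near its middle
- spoon: a bystander on the turntable (26 mm high), leave alone; steel measuring spoon, 120 mm long along x
Not all that is in view belongs to the job. What is shaped like the scraper but turquoise is not meant. Of the things that look like the mat, take the one that is farthest to the robot's left at the start.

How it is judged:
On the way, in this order (a step that is already met when the one before it is completed fails the run):
1. the scraper blade is pressed on the board (over 3 N) at the end of the board away from the tray, behind all the chips (contact force between scraper and board above 3 N and horizontal distance between scraper and tray between 0.272 and 0.325 m), for 0.1 s.
2. the scraper blade is pressed on the board (over 3 N) a quarter of the way (contact force between scraper and board above 3 N and horizontal distance between scraper and tray between 0.21 and 0.25 m), for 0.1 s.
3. the scraper blade is pressed on the board (over 3 N) at the middle of the board (contact force between scraper and board above 3 N and horizontal distance between scraper and tray between 0.16 and 0.2 m), for 0.1 s.
4. the scraper blade is pressed on the board (over 3 N) three quarters of the way (contact force between scraper and board above 3 N and horizontal distance between scraper and tray between 0.11 and 0.15 m), for 0.1 s.
5. the scraper blade is pressed on the board (over 3 N) at the tray end (contact force between scraper and board above 3 N and horizontal distance between scraper and tray below 0.085 m), for 0.1 s.
At the end, for the whole second after the job is handed in: all three chips lie at rest inside the tray (centres within its walls, less than 40 mm above the table), and the scraper stands upright (within 0.1 rad) and at rest on its mat, its centre within 30 mm of the mat's centre (x of chip_a in the frame of tray between -0.053 and 0.053 m and y of chip_a in the frame of tray between -0.088 and 0.088 m and z of each of chip_a, chip_b, chip_c in the frame of tray below 0.04 m and linear speed of each of chip_a, chip_b, chip_c, scraper below 0.02 m/s and x of chip_b in the frame of tray between -0.053 and 0.053 m and y of chip_b in the frame of tray between -0.088 and 0.088 m and x of chip_c in the frame of tray between -0.053 and 0.053 m and y of chip_c in the frame of tray between -0.088 and 0.088 m and horizontal distance between scraper and mat below 0.03 m and height (world z) of scraper below 0.008 m and angle between scraper's own z axis and vertical below 0.1 rad); the robot touches nothing.
It fails at once if the scraper is pressed on the board with more than 30 N (contact force between scraper and board above 30 N).
It fails at once if the fingers touch a chip (contact force between the fingers and chip_a above 0.3 N or contact force between the fingers and chip_b above 0.3 N or contact force between the fingers and chip_c above 0.3 N).
It fails at once if a thing on the turntable is moved by more than 20 mm (distance of any of supplement, valve, glass_pipe, spoon from where it was at the start of the episode above 0.02 m).
It also fails if it takes over 69 s, if anything falls off the work surface, if the arm or the gripper's body presses on something with over 40 N, if the wrist force passes 120 N, or if a joint passes its speed limit or range.

### The arm

A 6-joint arm with a two-finger parallel gripper is mounted at the origin on the work surface. World frame = base frame: x ahead of the robot, y to its left, z up, the work surface at z = 0. Lengths are in m, angles in rad, forces in N, time in s.
With the tool pointing down it reaches from about 0.4 to 0.825 m from the base axis. Payload 7 kg.
Tool frame: the origin (TCP) lies at the very end of the fingers, on their centre line; the grasp point (between the pads) lies 19 mm behind it; z points along the fingers, y is the line along which they close (so a half turn about z gives the same grasp; the last joint's range is limited). The gripper opens to 88 mm and grips with 3 to 60 N. Pads are 19 mm wide; open, the fingers measure 130 mm over their backs; the gripper's body (78 mm by 193 mm) begins 47 mm behind the grasp point.
Start: joints at [-0.828, 0.359, 0.012, 0, -1.224, -0.288], TCP at [0.296, -0.606, 0.227] pointing down, gripper open.
Joint ranges: [-3.07, 3.07], [-1.43, 2.12], [-1.02, 1.25], [-3.03, 1.67], [-3.05, -0], [-3.03, 3.03]. Speed limits (rad/s): [2.39, 2.39, 3.01, 3.14, 3.14, 3.14].

### API

Orientations are given as [roll, pitch, yaw] about the fixed x, y, z axes, in that order (R = Rz(yaw) Ry(pitch) Rx(roll)).
In Python, from station import arm gives the robot as it stands.
- The arm moves only by the tool step_arm, never from a script. Its argument "rows" is a list of rows, each a list of 5 numbers: the shift along the world's x, y, z in m, then the turn about the world's z in rad, then the finger opening in m, from 0 to 0.0876. In form: [[x, y, z, spin, gripper], ...]. A call has 1 to 20 rows; each row is the pose to reach, as a shift and turn from the pose commanded when the call began; what a row does not reach only later rows make up. A row lasts 1/10 s, in which the tool goes at most 50 mm and 8.59 degrees, less where a joint would pass 70% of its speed; a pose out of reach is approached as far as the arm can. A call with a gripper value outside its range is refused whole. The fingers move at their own pace and stop on an object; "newtons" is the grip in N (left out, the last holds). Time passes only in rows, so rows that repeat a pose let the fingers close. It gives the time, the measured TCP pose, the force, the opening and the grip force at its end, in the units of the state.
- arm.get_state(): the state, without advancing time (a new reading comes with each control period).
- arm.grab_frame(name): name is "side" or "top"; returns a dict with "color" (400x640x3 uint8, blue, green, red), "vfov" (degrees; the focal length in pixels is half the picture's height over the tangent of half this angle, whatever the lens; pixels are square), "cx", "cy" (the principal point, pixels), "rvec" (rotation vector, rad) and "tvec" (3), from world to camera coordinates, as OpenCV has them. Camera axes: x right, y down, z forward; pixel columns grow to the right and rows downward; lengths in m; the calibration is good to about 2 mm. A picture is of the moment at which its call begins. There is no depth.
- arm.job_done(): hands the job in; it is judged then, once.
The state is a dict: "t": time; "q": joint angles; "qd": joint speeds; "joint_efforts": joint torques, N m; "eef_pos": TCP position; "ee_rot": TCP orientation; "force": force on the tool from outside, world axes, zero at the start; "moment": the same for the moment, N m; "width": finger opening in m; "gripper_force": force on a finger pad.
Only numpy, scipy, OpenCV 4.12 (cv2) and the standard library are available. Lean on these libraries where they do the work, as an engineer would, in place of code of your own. Each camera call takes 0.05 s, during which the arm holds its last target. There are 200 camera calls.

## Working session

There is one attempt and no reset: what is moved stays moved. The work goes in short steps, Python scripts to look and compute and a tool call to move; the robot and the scene stay as the last step left them, time stands still between calls to the robot, and variables do not carry over. Pictures are saved under pics/ and viewed, at most 10 in all, crops included, and the job is handed in when it is done.

Besides the shell and the picture viewer there is one more tool, called after "Request:" as name([rows], argument=value, ...), one row to a line, values as JSON. step_arm: Moves the arm, as the interface text tells. Its arguments: {"type":"object","properties":{"rows":{"type":"array"},"newtons":{"type":"number"}},"required":["rows"]}

```bash
mkdir -p pics
cat > h.py <<'E'
import numpy as np, cv2, pickle
from station import arm
def grab(n):
    f=arm.grab_frame(n); pickle.dump(f,open(f'/tmp/{n}.pkl','wb')); return f
def load(n): return pickle.load(open(f'/tmp/{n}.pkl','rb'))
def cam(f):
    fl=200/np.tan(np.radians(f['vfov'])/2); R=cv2.Rodrigues(np.array(f['rvec'],float))[0]
    return fl,R,np.array(f['tvec'],float).ravel()
def ray(f,uv,z):
    fl,R,t=cam(f); d=R.T@np.array([(uv[0]-f['cx'])/fl,(uv[1]-f['cy'])/fl,1]); c=-R.T@t
    return c+d*(z-c[2])/d[2]
def proj(f,p):
    fl,R,t=cam(f); q=R@np.array(p)+t; return np.array([f['cx']+fl*q[0]/q[2],f['cy']+fl*q[1]/q[2]])
E
python3 - <<'E'
from h import *
for n in('top','side'):
    f=grab(n); cv2.imwrite(f'pics/{n}0.png',f['color']); print(n,f['vfov'],f['cx'],f['cy'],f['rvec'],f['tvec'],[k for k in f])
print(arm.get_state())
E
```

```text
top 42.62530618305055 324.34830754613813 191.0238149071529 [ 2.11452774 -2.17431259  0.18333758] [-0.00818772  0.51499433  1.66720299] ['color', 'vfov', 'cx', 'cy', 'rvec', 'tvec']
side 57.17799572485464 321.02785445938986 203.91098943651997 [ 0.09371813 -2.91778116  1.14158357] [0.50743363 0.10971088 1.17012706] ['color', 'vfov', 'cx', 'cy', 'rvec', 'tvec']
{'t': 0.1, 'q': array([-8.27930275e-01,  3.59307587e-01,  1.11642465e-02, -2.73875415e-04,
       -1.22411006e+00, -2.88117038e-01]), 'qd': array([ 0.00062818, -0.00150999,  0.00066328,  0.00062444,  0.00028271,
       -0.00047165]), 'joint_efforts': array([-1.60262207e-03, -5.84164059e+01,  2.93752509e+01,  7.01556399e+00,
        1.01589775e-02, -3.98751990e-05]), 'eef_pos': array([ 0.29627226, -0.60602591,  0.22573358]), 'ee_rot': array([ 3.14012248e+00, -1.67193113e-04, -2.68693676e+00]), 'force': array([-0.3170462 ,  0.75626288, -0.90044681]), 'moment': array([ 0.03986356, -0.01132186, -0.01242704]), 'gripper_force': 0.0, 'width': 0.08771633609407323}
```

View pics/top0.png

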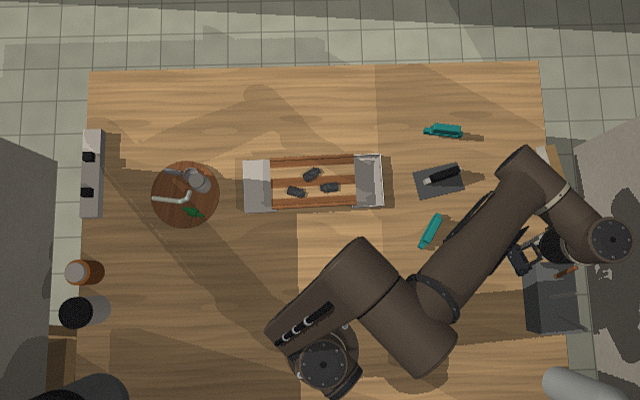

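View pics/side0.png

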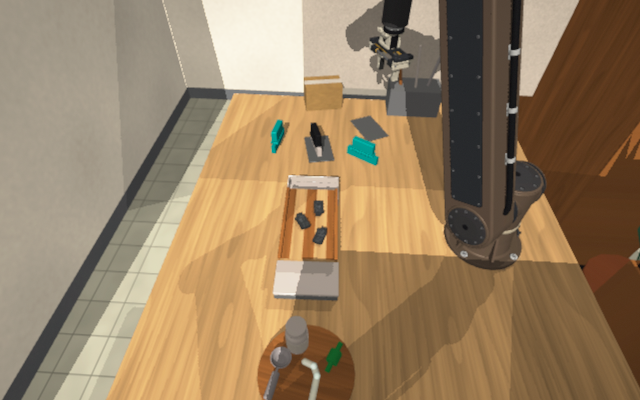

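The top view (robot base at (322,367), +x up, +y left) shows the board at about (315,183), with an open tray at its right end (369,181) and a closed case at its left end (257,186).
- **Scraper candidates:** a black one at (440,176), and turquoise ones at (442,131) and (431,231). The black one fits.
- **Mat candidates:** the mat at (438,181), and one in the side view at (369,128), which is farther to the right (−y). The one under the black scraper is farthest left.

I'll confirm this with one crop.

Run:
```python
from h import *
f=load('top');s=load('side')
a=cv2.resize(f['color'][115:245,235:475],None,fx=3.3,fy=3.3,interpolation=cv2.INTER_CUBIC)
b=cv2.resize(s['color'][110:305,260:400],None,fx=1,fy=1)
cv2.imwrite('pics/crop1.png',a)
for n,uv,z in [('scr',(440,176),.08),('mat',(438,181),.004),('tray',(369,181),.032),('case',(257,186),.032),('m2side',(369,128),.004),('msside',(319,148),.004)]:
    g=s if 'side' in n else f; print(n,ray(g,uv,z).round(3))
hsv=cv2.cvtColor(f['color'],cv2.COLOR_BGR2HSV)
# dark objects in board region
for nm,(u0,u1,v0,v1),lim in [('chips',(275,352,160,205),95),('handle',(415,470,160,200),45),('mat',(405,475,155,205),100)]:
    sub=hsv[v0:v1,u0:u1]; m=((sub[...,2]<lim)&((sub[...,1]<90)|(sub[...,2]<45))).astype(np.uint8)
    for c in cv2.findContours(m,0,2)[0]:
        if cv2.contourArea(c)<15: continue
        r=cv2.minAreaRect((c+[u0,v0]).astype(np.float32)); print(nm,np.round(r[0],1),np.round(r[1],1),round(r[2],1), cv2.contourArea(c))
```

```text
scr [ 0.548 -0.402  0.08 ]
mat [ 0.545 -0.413  0.004]
tray [ 0.546 -0.174  0.032]
case [0.539 0.202 0.032]
m2side [ 0.337 -0.561  0.004]
msside [ 0.54  -0.41   0.004]
chips [295.9 191.5] [18.   8.8] 15.9 123.0
chips [329.  187.2] [ 8.9 18.4] 81.9 131.5
chips [311.4 173.6] [ 9.2 17.8] 56.3 129.0
handle [444.7 174.6] [ 9.8 30.7] 71.6 244.5
mat [438.4 180.6] [28.9 46.9] 76.6 1252.5
```

View pics/crop1.png

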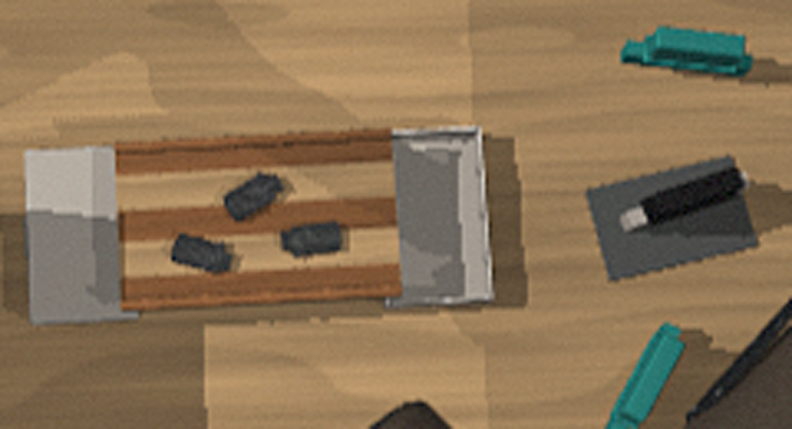

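The crop confirms it. The black-handled scraper with the white blade stands on the leftmost mat (crop (670,215)). The tray is open at the right end of the board and the case is closed at the left. The chips are at crop (200,253), (255,196) and (313,239).

Run:
```python
from h import *
f=load('top');s=load('side')
C=lambda p,z:ray(f,(p[0]/3.3+235-.35,p[1]/3.3+115-.35),z)[:2]
to=[C(p,.032) for p in((480,127),(492,300))]; co=[C(p,.032) for p in((25,150),(30,322))]
tm=np.mean(to,0);cm=np.mean(co,0); u=(tm-cm);L=np.linalg.norm(u);u/=L; v=np.array([-u[1],u[0]])
print('tray out',np.round(to,3),'case',np.round(co,3),'L',L,'mid',(tm+cm)/2,'ang',np.degrees(np.arctan2(u[1],u[0])))
rl=[C(p,.068) for p in((115,147),(393,130),(122,308),(400,300))]; print('rails',np.round(rl,4))
e=(rl[1]-rl[0]+rl[3]-rl[2]); print('rail centre',np.mean(rl,0),'ang',np.degrees(np.arctan2(e[1],e[0])),np.linalg.norm(e)/2, 'width',np.linalg.norm(rl[0]-rl[2]))
m=(tm+cm)/2
for p in((172,240),(170,262),(230,265),(295,192),(225,205),(281,240),(347,235)):
    q=C(p,.064)-m; print('chip pt',p,'d',round(q@u,3),'lat',round(q@v,3))
# mat rect & handle
b=cv2.boxPoints(((438.4,180.6),(28.9,46.9),76.6)); w=np.array([ray(f,p,.004)[:2] for p in b]); print('mat',w.round(3),w.mean(0), [np.degrees(np.arctan2(*(w[i+1]-w[i])[::-1])).round(1) for i in range(3)])
b=[C(p,.084) for p in((643,201),(737,168))]  # handle top far edge
print('handle top edge',np.round(b,3))
print('blade end',C((634,212),.034).round(3))
# side view handle
h=cv2.cvtColor(s['color'],cv2.COLOR_BGR2HSV)[115:160,300:335]; mk=(h[...,2]<45).astype(np.uint8)
for c in cv2.findContours(mk,0,2)[0]:
    if cv2.contourArea(c)>20:
        c=c+[300,115]; r=cv2.minAreaRect(c.astype(np.float32)); print('side handle',r,ray(s,r[0],.07), cv2.boundingRect(c))
cv2.imwrite('pics/sidecrop.png',cv2.resize(s['color'][110:210,260:400],None,fx=5,fy=5,interpolation=cv2.INTER_CUBIC))
```

```text
tray out [[ 0.641 -0.216]
 [ 0.462 -0.219]] case [[0.629 0.252]
 [0.452 0.247]] L 0.46694005587598886 mid [0.54590644 0.01589274] ang -88.68609685326436
rails [[ 0.6217  0.1562]
 [ 0.6318 -0.1232]
 [ 0.459   0.1512]
 [ 0.4594 -0.1236]]
rail centre [0.54298713 0.01512358] ang -88.90893687622732 0.2771652434198913 width 0.16283589736237714
chip pt (172, 240) d -0.085 lat -0.018
chip pt (170, 262) d -0.088 lat -0.04
chip pt (230, 265) d -0.029 lat -0.046
chip pt (295, 192) d 0.039 lat 0.025
chip pt (225, 205) d -0.031 lat 0.015
chip pt (281, 240) d 0.023 lat -0.023
chip pt (347, 235) d 0.089 lat -0.021
mat [[ 0.578 -0.326]
 [ 0.612 -0.486]
 [ 0.514 -0.502]
 [ 0.481 -0.344]] [ 0.54625965 -0.41462924] [np.float64(-78.0), np.float64(-170.7), np.float64(101.8)]
handle top edge [[ 0.55  -0.367]
 [ 0.58  -0.463]]
blade end [ 0.548 -0.368]
side handle ((315.32073974609375, 134.62265014648438), (23.07657241821289, 8.51635456085205), 74.05460357666016) [ 0.55521482 -0.40817277  0.07      ] (311, 123, 11, 24)
```

View pics/sidecrop.png

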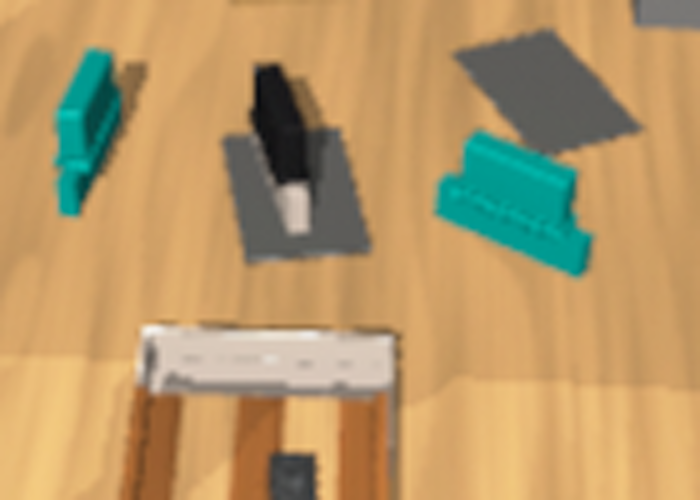

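The side crop shows the black scraper upright on the mat, with its near blade end at crop (297,232) and its handle top running from (268,66) to (293,130). The lookalike mat at (548,90) is farther right, so it is not the one.

Run:
```python
from h import *
f=load('top');s=load('side')
C=lambda p,z:ray(f,(p[0]/3.3+235-.35,p[1]/3.3+115-.35),z)[:2].round(4)
S=lambda p,z:ray(s,(p[0]/5+260-.4,p[1]/5+110-.4),z)[:2].round(4)
print('side handle top far/near',S((267,66),.084),S((293,128),.084))
print('side blade bottom near end corners',S((290,232),.004),S((308,235),.004),'blade top',S((291,183),.038))
print('top blade near-end: bottom',C((626,228),.004),C((642,232),.004),'top',C((622,212),.038),C((640,206),.038))
print('top handle corners z.088',C((640,201),.088),C((735,168),.088),C((748,182),.088))
print('top blade far end',C((748,178),.038))
```

```text
side handle top far/near [ 0.5683 -0.4649] [ 0.5429 -0.3866]
side blade bottom near end corners [ 0.5428 -0.3609] [ 0.5286 -0.3583] blade top [ 0.5435 -0.3786]
top blade near-end: bottom [ 0.5364 -0.3656] [ 0.5318 -0.382 ] top [ 0.5473 -0.3553] [ 0.553 -0.374]
top handle corners z.088 [ 0.5489 -0.3632] [ 0.5797 -0.4596] [ 0.5652 -0.4715]
top blade far end [ 0.5791 -0.4863]
```

Request:
step_arm([
  [0.259,0.185,-0.03,1.413,0.0876],
  [0.259,0.185,-0.03,1.413,0.0876],
  [0.259,0.185,-0.03,1.413,0.0876],
  [0.259,0.185,-0.03,1.413,0.0876],
  [0.259,0.185,-0.03,1.413,0.0876],
  [0.259,0.185,-0.03,1.413,0.0876],
  [0.259,0.185,-0.03,1.413,0.0876],
  [0.259,0.185,-0.03,1.413,0.0876],
  [0.259,0.185,-0.03,1.413,0.0876],
  [0.259,0.185,-0.03,1.413,0.0876],
  [0.259,0.185,-0.03,1.413,0.0876],
  [0.259,0.185,-0.03,1.413,0.0876],
  [0.259,0.185,-0.03,1.413,0.0876],
  [0.259,0.185,-0.03,1.413,0.0876],
])

```text
t: 1.5
eef_pos: [0.5554, -0.4214, 0.1965]
ee_rot: [3.141, 0.0, -1.275]
force: [0.6, 0.6, -0.5]
width: 0.0877
gripper_force: 0.0
```

Request:
step_arm([
  [0,0,-0.03,0,0.0876],
  [0,0,-0.06,0,0.0876],
  [0,0,-0.09,0,0.0876],
  [0,0,-0.11,0,0.0876],
  [0,0,-0.13,0,0.0876],
  [0,0,-0.143,0,0.0876],
  [0,0,-0.148,0,0.0876],
  [0,0,-0.148,0,0.0876],
  [0,0,-0.148,0,0.0876],
])

```text
t: 2.4
eef_pos: [0.5561, -0.4217, 0.0496]
ee_rot: [-3.141, -0.001, -1.274]
force: [-0.4, 0.4, 0.5]
width: 0.0876
gripper_force: 0.0
```

Run:
```python
from h import *
f=grab('top');s=grab('side')
a=cv2.resize(f['color'][130:230,400:480],None,fx=4.5,fy=4.5,interpolation=cv2.INTER_CUBIC)
b=cv2.resize(s['color'][80:180,270:350],None,fx=4.5,fy=4.5,interpolation=cv2.INTER_CUBIC)
cv2.imwrite('pics/g1.png',np.hstack([a,b]));print(arm.get_state()['eef_pos'])
```

```text
[ 0.55615693 -0.42170631  0.04983872]
```

View pics/g1.png

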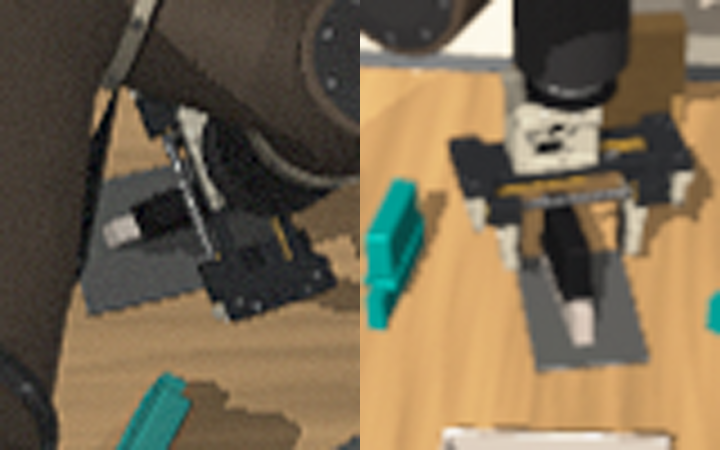

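The picture shows the handle between the open fingers, with the blade end sticking out on the tray side and the turquoise ones clear. Closing the gripper.

Request:
step_arm([
  [0,0,0,0,0.06],
  [0,0,0,0,0.04],
  [0,0,0,0,0.02],
  [0,0,0,0,0.015],
  [0,0,0,0,0.015],
  [0,0,0,0,0.015],
  [0,0,0,0,0.015],
  [0,0,0,0,0.015],
], newtons=35)

```text
t: 3.3
eef_pos: [0.5555, -0.4214, 0.0485]
ee_rot: [3.142, 0.0, -1.274]
force: [1.6, 0.6, 0.0]
width: 0.0292
gripper_force: 0.6
```

Request:
step_arm([
  [0,0,0.01,0,0.015],
  [0,0,0.03,0,0.015],
  [0,0,0.06,0,0.015],
  [0,0,0.1,0,0.015],
  [0,0,0.12,0,0.015],
  [0,0,0.12,0,0.015],
  [0,0,0.12,0,0.015],
  [0,0,0.12,0,0.015],
])

```text
t: 4.1
eef_pos: [0.5547, -0.4209, 0.1673]
ee_rot: [3.14, 0.002, -1.274]
force: [-2.3, -0.2, -1.4]
width: 0.0239
gripper_force: 35.0
```

Request:
step_arm([
  [-0.013,0.05,0,0.15,0.015],
  [-0.013,0.1,0,0.3,0.015],
  [-0.013,0.15,0,0.45,0.015],
  [-0.013,0.2,0,0.6,0.015],
  [-0.013,0.25,0,0.75,0.015],
  [-0.013,0.3,0,0.9,0.015],
  [-0.013,0.35,0,1.05,0.015],
  [-0.013,0.4,0,1.2,0.015],
  [-0.013,0.45,0,1.295,0.015],
  [-0.013,0.5,0,1.295,0.015],
  [-0.013,0.54,0,1.295,0.015],
  [-0.013,0.554,0,1.295,0.015],
  [-0.013,0.554,0,1.295,0.015],
  [-0.013,0.554,0,1.295,0.015],
  [-0.013,0.554,0,1.295,0.015],
  [-0.013,0.554,0,1.295,0.015],
  [-0.013,0.554,0,1.295,0.015],
  [-0.013,0.554,0,1.295,0.015],
])

```text
t: 5.9
eef_pos: [0.5426, 0.132, 0.1687]
ee_rot: [-3.142, -0.0, 0.02]
force: [0.9, -0.3, -1.5]
width: 0.0237
gripper_force: 35.0
```

Run:
```python
from h import *
f=grab('top');s=grab('side')
a=cv2.resize(f['color'][130:230,230:310],None,fx=4.5,fy=4.5,interpolation=cv2.INTER_CUBIC)
b=cv2.resize(s['color'][150:300,250:370],None,fx=3.6,fy=3.6,interpolation=cv2.INTER_CUBIC)[:450]
cv2.imwrite('pics/g2.png',np.hstack([a,b]));S=arm.get_state();print(S['eef_pos'],S['ee_rot'],S['force'])
```

```text
[0.54256344 0.13228279 0.16865598] [-3.14148040e+00 -1.58142305e-04  2.06233476e-02] [-0.28055157  0.43997226 -1.47530873]
```

View pics/g2.png

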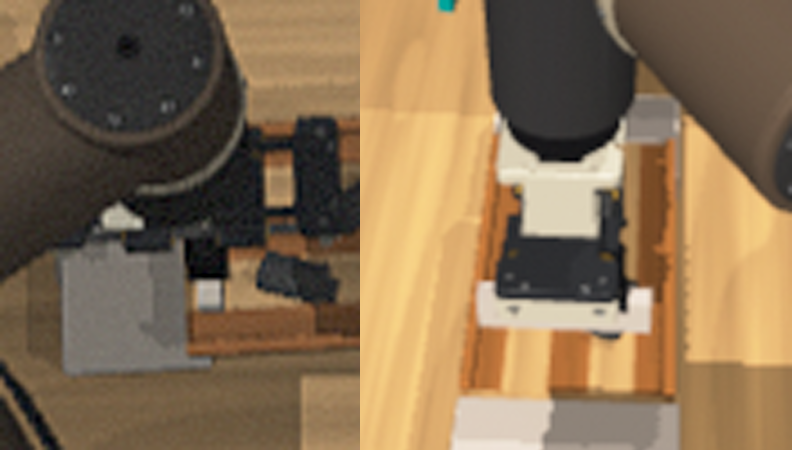

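The left crop (top) shows the near blade end at (208,293), well behind the first chip. The right crop (side) shows the blade's lower edge from (478,325) to (652,332). From these I'll work out the lateral offset.

Run:
```python
from h import *
f=load('top');s=load('side')
S=lambda p,z:ray(s,((p[0]-360)/3.6+250-.35,p[1]/3.6+150-.35),z)[:2].round(4)
T=lambda p,z:ray(f,(p[0]/4.5+230-.4,p[1]/4.5+130-.4),z)[:2].round(4)
for z in(.117,.123):print('bottom edge',S((478,326),z),S((651,332),z))
print('blade top edge',S((479,284),.157),S((652,290),.157))
print('top: blade end',T((208,310),.123),T((195,278),.157),T((222,278),.157))
print('rails side z.068', S((467,395),.068),S((675,397),.068))
```

```text
bottom edge [0.6082 0.1386] [0.4763 0.1351]
bottom edge [0.6073 0.1431] [0.4763 0.1396]
blade top edge [0.6061 0.1296] [0.4773 0.1262]
top: blade end [0.4818 0.1326] [0.4993 0.1385] [0.4988 0.1199]
rails side z.068 [0.6159 0.1688] [0.455  0.1596]
```

Request:
step_arm([
  [-0.0025,0,-0.02,0,0.015],
  [-0.0025,0,-0.04,0,0.015],
  [-0.0025,0,-0.05,0,0.015],
  [-0.0025,0,-0.055,0,0.015],
  [-0.0025,0,-0.057,0,0.015],
  [-0.0025,0,-0.059,0,0.015],
  [-0.0025,0,-0.059,0,0.015],
  [-0.0025,0,-0.059,0,0.015],
])

```text
t: 6.8
eef_pos: [0.5403, 0.1328, 0.1101]
ee_rot: [-3.141, -0.001, 0.021]
force: [-0.3, 0.3, -1.0]
width: 0.0239
gripper_force: 35.0
```

Request:
step_arm([
  [0,0,-0.001,0,0.015],
  [0,0,-0.002,0,0.015],
  [0,0,-0.003,0,0.015],
  [0,0,-0.004,0,0.015],
  [0,0,-0.004,0,0.015],
  [0,0,-0.004,0,0.015],
])

```text
t: 7.4
eef_pos: [0.5402, 0.1328, 0.1057]
ee_rot: [-3.141, -0.0, 0.021]
force: [0.2, 2.0, 0.1]
width: 0.0239
gripper_force: 35.0
```

Request:
step_arm([
  [0,0,-0.001,0,0.015],
  [0,0,-0.002,0,0.015],
  [0,0,-0.003,0,0.015],
  [0,0,-0.004,0,0.015],
  [0,0,-0.004,0,0.015],
  [0,0,-0.004,0,0.015],
])

```text
t: 8.0
eef_pos: [0.5402, 0.1329, 0.1017]
ee_rot: [-3.141, -0.001, 0.021]
force: [0.3, 2.8, 3.5]
width: 0.0242
gripper_force: 35.0
```

Request:
step_arm([
  [0,0,-0.001,0,0.015],
  [0,0,-0.001,0,0.015],
  [0,-0.003,-0.0008,0,0.015],
  [0,-0.007,-0.0003,0,0.015],
  [0.0003,-0.012,0.0004,0,0.015],
  [0.0005,-0.017,0.0011,0,0.015],
  [0.0005,-0.022,0.0018,0,0.015],
  [0.0005,-0.027,0.0024,0,0.015],
  [0.0008,-0.032,0.003,0,0.015],
  [0.001,-0.037,0.0036,0,0.015],
  [0.001,-0.037,0.0036,0,0.015],
])

```text
t: 9.1
eef_pos: [0.5409, 0.0946, 0.1052]
ee_rot: [3.141, 0.0, 0.021]
force: [1.0, -0.1, 3.3]
width: 0.0237
gripper_force: 35.0
```

Request:
step_arm([
  [0,-0.005,0.0004,0,0.015],
  [0.0003,-0.01,0.0009,0,0.015],
  [0.0005,-0.015,0.0013,0,0.015],
  [0.0005,-0.02,0.0016,0,0.015],
  [0.0006,-0.025,0.0019,0,0.015],
  [0.0008,-0.029,0.0021,0,0.015],
  [0.0008,-0.029,0.0021,0,0.015],
])

```text
t: 9.8
eef_pos: [0.5418, 0.0658, 0.1074]
ee_rot: [3.141, 0.0, 0.021]
force: [-0.2, 0.1, 5.5]
width: 0.0237
gripper_force: 35.0
```

Request:
step_arm([
  [0,-0.005,0.0003,0,0.015],
  [0.0003,-0.01,0.0006,0,0.015],
  [0.0004,-0.015,0.0008,0,0.015],
  [0.0005,-0.02,0.0009,0,0.015],
  [0.0005,-0.02,0.0009,0,0.015],
])

```text
t: 10.3
eef_pos: [0.5424, 0.0459, 0.1083]
ee_rot: [3.141, -0.0, 0.021]
force: [1.5, 1.6, 5.0]
width: 0.0237
gripper_force: 35.0
```

Request:
step_arm([
  [0,-0.004,0.0001,0,0.015],
  [0.0002,-0.008,0.0002,0,0.015],
  [0.0003,-0.012,0.0002,0,0.015],
  [0.0003,-0.015,0.0002,0,0.015],
  [0.0003,-0.015,0.0002,0,0.015],
])

```text
t: 10.8
eef_pos: [0.5427, 0.0311, 0.1085]
ee_rot: [3.141, -0.0, 0.021]
force: [0.4, 2.5, 5.1]
width: 0.0239
gripper_force: 35.0
```

Request:
step_arm([
  [0,-0.004,0,0,0.015],
  [0.0002,-0.008,0,0,0.015],
  [0.0003,-0.012,0,0,0.015],
  [0.0004,-0.016,0,0,0.015],
  [0.0004,-0.016,0,0,0.015],
])

```text
t: 11.3
eef_pos: [0.5432, 0.0151, 0.1086]
ee_rot: [3.142, -0.0, 0.021]
force: [0.6, 1.9, 6.3]
width: 0.0238
gripper_force: 35.0
```

Request:
step_arm([
  [0.0002,-0.005,0,0,0.015],
  [0.0003,-0.01,0,0,0.015],
  [0.0003,-0.015,0,0,0.015],
  [0.0004,-0.02,-0.0001,0,0.015],
  [0.0005,-0.025,-0.0003,0,0.015],
  [0.0005,-0.025,-0.0003,0,0.015],
])

```text
t: 11.9
eef_pos: [0.5433, -0.0103, 0.108]
ee_rot: [3.141, 0.0, 0.021]
force: [0.6, -0.6, 4.7]
width: 0.0236
gripper_force: 35.0
```

Request:
step_arm([
  [0,-0.005,-0.0002,0,0.015],
  [0.0003,-0.01,-0.0004,0,0.015],
  [0.0004,-0.015,-0.0006,0,0.015],
  [0.0005,-0.02,-0.0008,0,0.015],
  [0.0006,-0.025,-0.0011,0,0.015],
  [0.0008,-0.03,-0.0014,0,0.015],
  [0.0008,-0.03,-0.0014,0,0.015],
])

```text
t: 12.6
eef_pos: [0.5441, -0.0404, 0.1065]
ee_rot: [3.141, 0.001, 0.021]
force: [1.2, -1.5, 3.9]
width: 0.024
gripper_force: 35.0
```

Request:
step_arm([
  [0,-0.005,-0.0005,0,0.015],
  [0.0003,-0.01,-0.001,0,0.015],
  [0.0004,-0.015,-0.0015,0,0.015],
  [0.0005,-0.02,-0.002,0,0.015],
  [0.0006,-0.025,-0.0026,0,0.015],
  [0.0008,-0.03,-0.0032,0,0.015],
  [0.0009,-0.034,-0.0037,0,0.015],
  [0.0009,-0.034,-0.0037,0,0.015],
])

```text
t: 13.4
eef_pos: [0.5451, -0.0742, 0.1029]
ee_rot: [3.141, 0.0, 0.021]
force: [1.0, -1.2, 3.5]
width: 0.0238
gripper_force: 35.0
```

Request:
step_arm([
  [0,-0.005,-0.0006,0,0.015],
  [0.0003,-0.01,-0.0013,0,0.015],
  [0.0004,-0.015,-0.002,0,0.015],
  [0.0005,-0.02,-0.0027,0,0.015],
  [0.0006,-0.025,-0.0033,0,0.015],
  [0.0008,-0.03,-0.0039,0,0.015],
  [0.0008,-0.03,-0.0039,0,0.015],
  [0.0008,-0.03,-0.0039,0,0.015],
])

```text
t: 14.2
eef_pos: [0.546, -0.1042, 0.0992]
ee_rot: [3.141, 0.0, 0.021]
force: [0.3, -3.9, 4.0]
width: 0.0241
gripper_force: 35.0
```

Run:
```python
from h import *
f=grab('top');s=grab('side')
a=cv2.resize(f['color'][130:230,310:400],None,fx=4.4,fy=4.5,interpolation=cv2.INTER_CUBIC)
b=cv2.resize(s['color'][150:275,260:360],None,fx=4,fy=3.6,interpolation=cv2.INTER_CUBIC)[:450]
cv2.imwrite('pics/g3.png',np.hstack([a,b]));S=arm.get_state();print(S['eef_pos'],S['ee_rot'],S['force'])
```

```text
[ 0.54594404 -0.10401941  0.09918929] [3.14065692e+00 2.02554205e-04 2.13411457e-02] [ 0.18060392 -4.11689403  4.55733445]
```

View pics/g3.png

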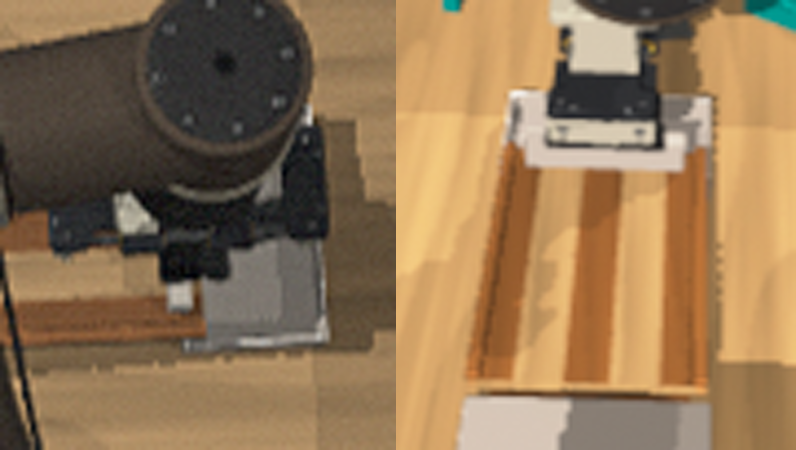

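Request:
step_arm([
  [0,-0.004,0.001,0,0.015],
  [0.0002,-0.008,0.002,0,0.015],
  [0.0003,-0.012,0.0035,0,0.015],
  [0.0004,-0.016,0.005,0,0.015],
  [0.0005,-0.02,0.006,0,0.015],
  [0.0006,-0.025,0.007,0,0.015],
  [0.0007,-0.03,0.008,0,0.015],
  [0.0008,-0.035,0.0085,0,0.015],
  [0.0009,-0.04,0.009,0,0.015],
  [0.001,-0.045,0.0095,0,0.015],
  [0.001,-0.05,0.0095,0,0.015],
  [0.001,-0.055,0.0095,0,0.015],
  [0.001,-0.055,0.0095,0,0.015],
  [0.001,-0.055,0.02,0,0.015],
  [0.001,-0.055,0.05,0,0.015],
  [0.001,-0.055,0.08,0,0.015],
  [0.001,-0.055,0.08,0,0.015],
])

```text
t: 16.0
eef_pos: [0.5498, -0.1586, 0.1845]
ee_rot: [3.14, -0.008, 0.022]
force: [0.7, -0.2, -1.8]
width: 0.0241
gripper_force: 35.0
```

Request:
step_arm([
  [-0.004,-0.03,0,-0.14,0.015],
  [-0.004,-0.06,0,-0.28,0.015],
  [-0.004,-0.09,0,-0.42,0.015],
  [-0.004,-0.12,0,-0.56,0.015],
  [-0.004,-0.15,0,-0.7,0.015],
  [-0.004,-0.18,0,-0.84,0.015],
  [-0.004,-0.21,0,-0.98,0.015],
  [-0.004,-0.24,0,-1.12,0.015],
  [-0.004,-0.256,0,-1.26,0.015],
  [-0.004,-0.256,0,-1.38,0.015],
  [-0.004,-0.256,0,-1.38,0.015],
  [-0.004,-0.256,0,-1.38,0.015],
  [-0.004,-0.256,-0.03,-1.38,0.015],
  [-0.004,-0.256,-0.07,-1.38,0.015],
  [-0.004,-0.256,-0.1,-1.38,0.015],
  [-0.004,-0.256,-0.12,-1.38,0.015],
  [-0.004,-0.256,-0.12,-1.38,0.015],
  [-0.004,-0.256,-0.12,-1.38,0.015],
])

```text
t: 17.8
eef_pos: [0.5435, -0.4142, 0.0597]
ee_rot: [3.141, -0.0, -1.356]
force: [1.3, -0.2, -1.0]
width: 0.024
gripper_force: 35.0
```

Run:
```python
from h import *
f=grab('top');s=grab('side')
a=cv2.resize(f['color'][130:230,310:400],None,fx=4.4,fy=4.5,interpolation=cv2.INTER_CUBIC)
b=cv2.resize(s['color'][95:220,270:370],None,fx=4,fy=3.6,interpolation=cv2.INTER_CUBIC)[:450]
cv2.imwrite('pics/g4.png',np.hstack([a,b]));S=arm.get_state();print(S['eef_pos'],S['ee_rot'],S['force'])
```

```text
[ 0.54424205 -0.41468215  0.06101722] [-3.13950729e+00 -1.88094001e-03 -1.35700032e+00] [-0.38851665 -0.13608642 -1.70322345]
```

View pics/g4.png

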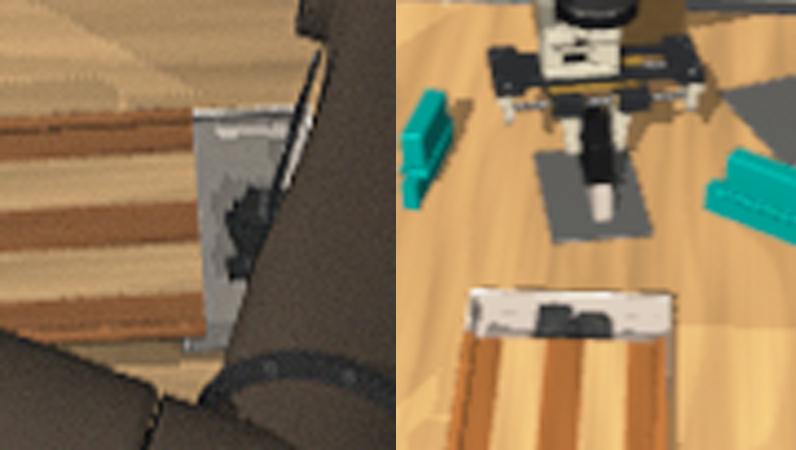

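The left crop shows the board empty and the chips in the tray at about (245,235). The right crop shows the scraper centred over its mat at about (595,195). Lowering until I feel the mat.

Request:
step_arm([
  [0,0,-0.003,0,0.015],
  [0,0,-0.005,0,0.015],
  [0,0,-0.006,0,0.015],
  [0,0,-0.007,0,0.015],
  [0,0,-0.007,0,0.015],
  [0,0,-0.007,0,0.015],
])

```text
t: 18.5
eef_pos: [0.543, -0.4145, 0.0527]
ee_rot: [-3.141, -0.0, -1.359]
force: [-2.1, 2.7, 4.0]
width: 0.0237
gripper_force: 35.0
```

Request:
step_arm([
  [0,0,0,0,0.03],
  [0,0,0,0,0.045],
  [0,0,0,0,0.06],
  [0,0,0,0,0.075],
  [0,0,0,0,0.08],
  [0,0,0,0,0.08],
  [0,0,0,0,0.08],
  [0,0,0,0,0.08],
  [0,0,0,0,0.08],
  [0,0,0,0,0.08],
])

```text
t: 19.5
eef_pos: [0.543, -0.4144, 0.0521]
ee_rot: [-3.142, -0.0, -1.359]
force: [-0.4, -0.7, 0.7]
width: 0.0798
gripper_force: 0.0
```

Request:
step_arm([
  [0,0,0.02,0,0.08],
  [0,0,0.05,0,0.08],
  [0,0,0.1,0,0.08],
  [0,0,0.15,0,0.08],
  [0,0,0.17,0,0.08],
  [-0.05,-0.04,0.17,0,0.08],
  [-0.09,-0.08,0.17,0,0.08],
  [-0.13,-0.12,0.17,0,0.08],
  [-0.17,-0.16,0.17,0,0.08],
  [-0.21,-0.19,0.17,0,0.08],
  [-0.25,-0.19,0.17,0,0.08],
  [-0.25,-0.19,0.17,0,0.08],
  [-0.25,-0.19,0.17,0,0.08],
  [-0.25,-0.19,0.17,0,0.08],
])

```text
t: 20.9
eef_pos: [0.2929, -0.6044, 0.2223]
ee_rot: [-3.141, -0.0, -1.36]
force: [0.8, -0.3, 0.8]
width: 0.0796
gripper_force: 0.0
```

Run:
```python
from h import *
f=grab('top');s=grab('side')
a=cv2.resize(f['color'][130:230,340:480],None,fx=3.4,fy=3.4,interpolation=cv2.INTER_CUBIC)
b=cv2.resize(s['color'][110:210,275:365],None,fx=3.4,fy=3.4,interpolation=cv2.INTER_CUBIC)
cv2.imwrite('pics/g5.png',np.hstack([a,b]));S=arm.get_state();print(S['eef_pos'],S['ee_rot'],S['force'],S['width'])
```

```text
[ 0.29401299 -0.60399746  0.22211958] [-3.14131679e+00 -1.50916160e-04 -1.35785409e+00] [-0.85812644  0.10063134 -0.04648946] 0.07997926160516329
```

View pics/g5.png

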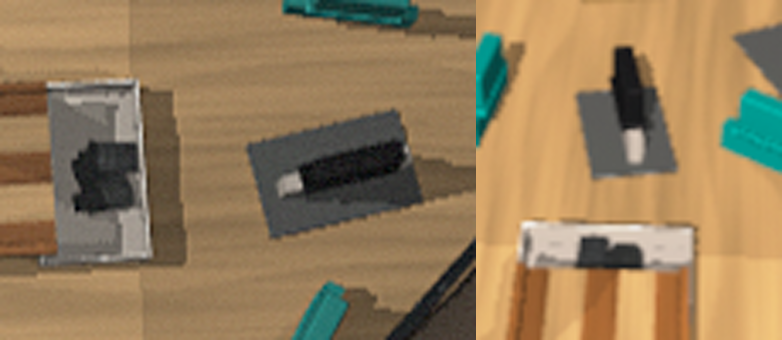

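The picture shows the chips together in the tray at (105,175) and nothing left on the board. The scraper stands upright at the middle of its mat, at about (340,170).

```bash
python3 -c "
from station import arm
print(arm.job_done())"
```

```text
the job is handed in; nothing more can be done
None
```

I handed the job in at about 21 s; no verdict came back. The last picture shows the chips in the tray, the board empty and the scraper upright in the middle of its mat, and at every check along the stroke the blade pressed at roughly 5–8 N.

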